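Close the sample canister with its bayonet cover

TASK

A sample tin stands in the leaning metal canister on the stand, sticking out of its mouth. Take the taller of the two slotted covers by its grip bar, lower it over the tin along the canister's lean with its two slots over the canister's two pins until its rim sits on the shoulder, then turn it clockwise (seen looking down on the cover) until it stops, so that it is locked on, and let go. Leave the low cover and the other things on the bench where they are.

Things in the scene. Friction and masses are not known exactly. Their poses are not given: they have to be found in the camera images.
- canister: lower shell: round aluminium cup fixed on a dark steel stand (neither moves or turns), leaning 30 degrees, mouth roughly towards the robot. Origin on its axis in the plane of its shoulder, a ring 108 mm across on which the cover's rim must sit. z: along the axis out of the mouth; y: level, through its two pins; x: away from the robot and uphill. Inner floor 35 mm below the origin
- canister_pin (a point): the pin on the canister's +y side (its twin is on -y): round, 10 mm thick, sticking out of the neck, its centreline 17 mm above the shoulder. This point is at its outer end, 52 mm from the axis; axes as the canister's. The neck above the shoulder is 80 mm across outside, 72 mm inside, 28 mm high
- tin_center (a point): inner shell: a closed steel sample tin, 67 mm across its lid, 105 mm tall, about 0.35 kg, standing loose in the canister and leaning on the low side of its wall (its axis up to 4 mm off the canister's). This point is its middle, z along its axis. Its top is 70 mm above the shoulder, 42 mm above the neck
- tall_cover_center (a point): taller cover: upside-down aluminium cup, 97 mm across outside, 89 mm inside, 85 mm tall (80 mm deep), black grip bar on its flat top, about 0.26 kg, standing mouth down on the bench. This point: on its axis, 62.5 mm above its rim. z: along the axis, away from the mouth; y: along the bar. Seated, its rim plane is the shoulder plane; sideways play about 4 mm
- tall_cover_bar (a point): middle of the tall cover's grip bar, 105 mm above the rim, axes as the cover's. The bar is 18 mm thick (x), 70 mm long (y), 40 mm high, from 85 to 125 mm above the rim
- tall_cover_slot (a point): middle of one of the cover's two slot entries, on the rim under the +y end of the bar (the other is under the -y end): 23 mm wide, 24 mm high, open at the rim. The L-shaped slot then runs anticlockwise round the cover seen from above, 10 to 24 mm above the rim. It goes on with bar parallel to the pins within about 8 degrees, either way round; then it turns clockwise by about 65 degrees to its stop
- low_cover_center (a point): low cover: same make, diameter, slots and bar, but 51 mm tall (46 mm deep), too low for this tin; leave it. This point is on its axis, 45.5 mm above its rim, half of its full height of 91 mm. The two covers stand left and right in front of the canister; which is where varies
- specimen: a grey concrete test cylinder, 75 mm across, 150 mm tall, standing; leave it. Origin at the centre of its underside
- wash_bottle: a white plastic bottle, 72 mm across, 190 mm tall, standing; leave it. Origin at the centre of its underside
- tape_roll: a roll of tape lying flat, 110 mm across, 36 mm high; leave it. Origin at the centre of its underside
Mind the look-alikes: they are no part of the job. What is shaped like the part that bears tall_cover_center but orange or purple is not meant.

How it is judged (in metres and radians):
On the way:
1. the tall cover is down over the tin, its rim on the canister's shoulder (z of tall_cover_center in the frame of canister between 0.055 and 0.0675 m and angle between the z axis of tall_cover_center and the z axis of canister, either way round below 0.12 rad and distance between tall_cover_center and tin_center below 0.06 m), for 0.1 s.
At the end, for the whole second after the job is handed in: The tall cover is on the canister over the tin, at rest: rim on the shoulder within 4 mm, axis within 10 mm and 0.08 rad of the canister's, turned at least 0.80 rad (46 degrees) from the entry direction (it stops at about 65), and the tin still on the canister's floor (z of tall_cover_center in the frame of canister between 0.058 and 0.0665 m and x of tall_cover_center in the frame of canister between -0.01 and 0.01 m and y of tall_cover_center in the frame of canister between -0.01 and 0.01 m and angle between the z axis of tall_cover_center and the z axis of canister, either way round below 0.08 rad and angle between the y axis of tall_cover_center and the y axis of canister, either way round above 0.8 rad and z of tin_center in the frame of canister between 0.01 and 0.027 m and linear speed of tall_cover below 0.02 m/s); the robot touches nothing.
It fails at once if the low cover is moved by more than 30 mm (distance of low_cover_center from where it was at the start of the episode above 0.03 m).
It fails at once if the concrete cylinder is moved by more than 30 mm (distance of specimen from where it was at the start of the episode above 0.03 m).
It fails at once if the bottle is moved by more than 30 mm (distance of wash_bottle from where it was at the start of the episode above 0.03 m).
It fails at once if the tape roll is moved by more than 30 mm (distance of tape_roll from where it was at the start of the episode above 0.03 m).
It also fails if it takes over 38 s, if anything falls off the work surface, if the arm or the gripper's body presses on something with over 40 N, if the wrist force passes 120 N, or if a joint passes its speed limit or range.

ROBOT

A 6-joint arm with a two-finger parallel gripper is mounted at the origin on the work surface. World frame = base frame: x ahead of the robot, y to its left, z up, the work surface at z = 0. Lengths are in m, angles in degrees, forces in N, time in s.
With the tool pointing down it reaches from about 0.35 to 0.875 m from the base axis. Payload 4.2 kg.
Tool frame: the origin (TCP) lies midway between the tips of the shut fingers; the grasp point (between the pads) lies 19 mm behind it; z points along the fingers, y is the line along which they close (so a half turn about z gives the same grasp; the last joint's range is limited). The gripper opens to 87 mm and grips with 3 to 60 N. Pads are 19 mm wide; open, the fingers measure 117 mm over their backs; the gripper's body (75 mm by 190 mm) begins 51 mm behind the grasp point.
Start: joints at [-55.027, 22.042, 0.453, 0, -68.411, -14.817], TCP at [0.215, -0.587, 0.223] pointing down, gripper open.
Joint ranges: [-179.83, 179.83], [-69.29, 118.12], [-61.27, 80.66], [-181.25, 117.63], [-171.15, -9.14], [-177.46, 177.46]. Speed limits (degrees/s): [159.86, 159.86, 180, 180, 180, 180].

INTERFACE

Orientations are given as a 3x3 rotation matrix whose columns are the frame's x, y, z axes.
In Python, from station import r, cams gives the robot as it stands.
- The arm moves only by the tool play_rows, never from a script. Its argument "commands" is text: rows parted by semicolons, each of 6 numbers parted by spaces: the shift along the world's x, y, z normalised to -1 to 1, where 1 is 30 mm, then the turn, a rotation vector about the world's x, y, z normalised to -1 to 1, where 1 is 0.15 rad. A call has 1 to 20 rows; each row shifts and turns the commanded pose from where the row before left it; what a row does not reach is not made up. A row lasts 1/10 s, in which the tool goes at most 50 mm and 8.59 degrees, less where a joint would pass 70% of its speed; a pose out of reach is approached as far as the arm can. A call with a number of a shift or a turn outside -1 to 1 is refused whole. A call with a gripper value outside its range is refused whole. "grip" is the finger opening in mm, from 0 to 87, set as the call begins (left out, the last holds). The fingers move at their own pace and stop on an object; the grip force is fixed at half the most. Time passes only in rows, so rows that do not move let the fingers close. It gives the time, the measured TCP pose, the force, the opening and the grip force at its end, in the units of the state.
- r.sense(): the state, without advancing time (a new reading comes with each control period).
- cams.capture(name): name is "scene" or "top" or "wrist"; returns (picture, depth): 420x560x3 uint8, blue, green, red; 420x560 float32, m along the optical axis (not along the pixel's ray), 0 where there is no reading.
- cams.camera_info(name): a dict with "mtx" (3x3 intrinsics, pixels), "k1" (the pictures are not rectified: a ray, as slopes to the right and down, at radius r is drawn at 1 + k1 r^2 times it, then the intrinsics apply), "R" (3x3) and "t" (3): a world point X has camera coordinates R X + t. Camera axes: x right, y down, z forward; pixel columns grow to the right and rows downward; lengths in m; the calibration is good to about 2 mm. A picture is of the moment at which its call begins: read the wrist's pose just before it. camera_info takes no time and is no camera call; for the wrist camera it gives the pose at the moment of the call.
- r.finish_job(): hands the job in; it is judged then, once.
The state is a dict: "time_s": time; "joints": joint angles; "joint_velocities": joint speeds; "effort": joint torques, N m; "tcp_pos": TCP position; "ee_rot": TCP orientation; "wrist_force": force on the tool from outside, world axes, zero at the start; "moment": the same for the moment, N m; "gripper_width": opening from 0.0 (shut) to 1.0 (fully open); "gripper_force": force on a finger pad.
Only numpy, scipy, OpenCV 4.12 (cv2) and the standard library are available. Lean on these libraries where they do the work, as an engineer would, in place of code of your own. Each camera call takes 0.05 s, during which the arm holds its last target. There are 200 camera calls.

## Working session

There is one attempt and no reset: what is moved stays moved. The work goes in short steps, Python scripts to look and compute and a tool call to move; the robot and the scene stay as the last step left them, time stands still between calls to the robot, and variables do not carry over. Pictures are saved under pics/ and viewed, at most 10 in all, crops included, and the job is handed in when it is done.

Besides the shell and the picture viewer there is one more tool, called after ">>>" in YAML: its name, and indented under it one key for each argument. play_rows: Moves the arm, as the interface text tells. Scaled input: -1 to 1 covers 30 mm each way for a shift and 0.15 rad each way for a turn. Its arguments: {"type":"object","properties":{"commands":{"type":"string"},"grip":{"type":"number"}},"required":["commands"]}

```bash
mkdir -p pics; cat > h.py <<'E'
import numpy as np, cv2
from station import r, cams
np.set_printoptions(precision=4,suppress=True)
def cap(n):
    i=cams.camera_info(n); p,d=cams.capture(n); np.savez('%s.npz'%n,p=p,d=d,**{k:np.array(v) for k,v in i.items()}); return p,d,i
def load(n):
    z=np.load('%s.npz'%n); return z['p'],z['d'],z
def cloud(d,i):
    h,w=d.shape; u,v=np.meshgrid(np.arange(w),np.arange(h))
    pts=np.stack([u,v],-1).reshape(-1,1,2).astype(float)
    k=float(i['k1']); K=np.array(i['mtx'])
    x=(pts[:,0,0]-K[0,2])/K[0,0]; y=(pts[:,0,1]-K[1,2])/K[1,1]
    rd=np.hypot(x,y); r=rd.copy()
    for _ in range(20): r=rd/(1+k*r*r)
    s=1/(1+k*r*r); z=d.reshape(-1)
    C=np.stack([x*s*z,y*s*z,z],-1)
    return ((C-np.array(i['t']).ravel())@np.array(i['R'])).reshape(h,w,3)
E
python3 - <<'E'
from h import *
a=cap('scene');b=cap('top')
cv2.imwrite('pics/a.png',np.vstack([cv2.resize(x[0],(400,300)) for x in (a,b)]))
cv2.imwrite('pics/scene.png',cv2.resize(a[0],(800,600)));cv2.imwrite('pics/top.png',cv2.resize(b[0],(800,600)))
print(r.sense()['time_s'],a[2],b[2])
E
```

```text
0.1 {'mtx': array([[447.4067,   0.    , 281.862 ],
       [  0.    , 447.4067, 216.4966],
       [  0.    ,   0.    ,   1.    ]]), 'k1': 0.0016497217593862863, 'R': array([[ 0.811 ,  0.5851, -0.0059],
       [ 0.4645, -0.6499, -0.6016],
       [-0.3558,  0.4851, -0.7988]]), 't': array([-0.3851, -0.1908,  1.4035])} {'mtx': array([[460.0851,   0.    , 271.8585],
       [  0.    , 460.0851, 210.0796],
       [  0.    ,   0.    ,   1.    ]]), 'k1': -0.13800156943680889, 'R': array([[-0.0104, -0.9999, -0.006 ],
       [-0.9981,  0.0107, -0.0604],
       [ 0.0604,  0.0054, -0.9982]]), 't': array([-0.0069,  0.4819,  1.4117])}
```

View pics/scene.png

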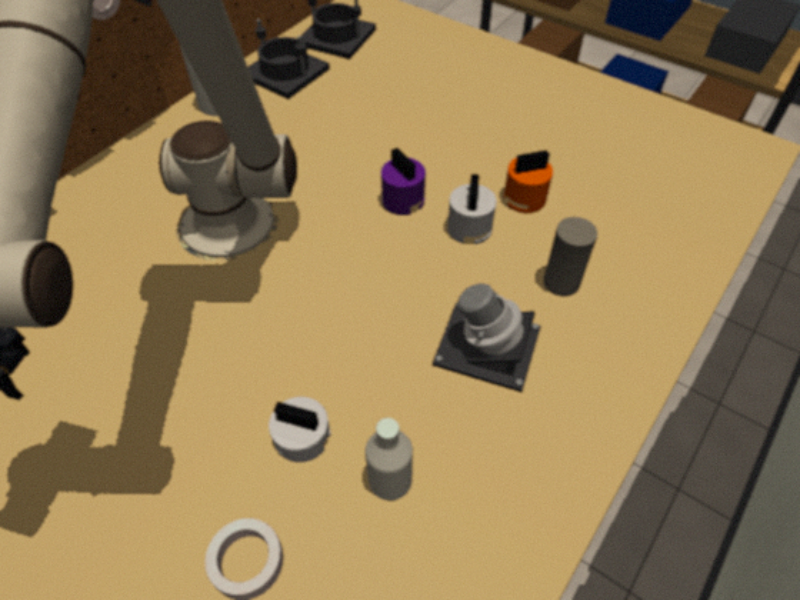

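View pics/top.png

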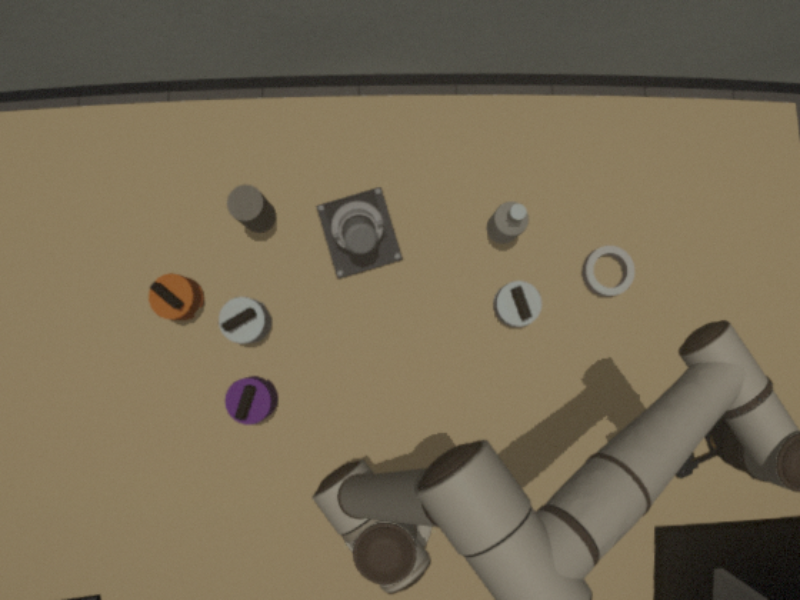

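The candidates in the scene view (800×600) are silver tall (471,212), silver low (298,428), purple (403,185) and orange (528,182). I choose the silver tall one at scene (471,212), top (242,320). The canister is at top (358,230).

```bash
python3 - <<'E'
from h import *
s=0.7
def show(n,lab,box):
    p,d,i=load(n); P=cloud(d,i); x0,y0,x1,y1=[int(v*s) for v in box]
    return p[y0:y1,x0:x1],P[y0:y1,x0:x1].reshape(-1,3),p[y0:y1,x0:x1].reshape(-1,3)
for n,b in (('scene',(440,165,503,250)),('top',(205,285,280,355))):
    im,P,c=show(n,'',b)
    m=P[:,2]>.108; B=P[m]; mm=B.mean(0); 
    w,V=np.linalg.eigh(np.cov(B[:,:2].T)); print(n,'bar',m.sum(),B.min(0),B.max(0),mm,'dir',np.degrees(np.arctan2(V[1,1],V[0,1])))
    t=(P[:,2]>.075)&(P[:,2]<.095); T=P[t]; print('top',t.sum(),T.min(0),T.max(0),np.median(T,0), cv2.minEnclosingCircle(T[:,:2].astype(np.float32)))
for n,b in (('scene',(260,390,340,470)),('top',(490,275,550,335))):
    im,P,c=show(n,'',b); print('low',P[:,2].max(), np.median(P[P[:,2]>.06],0))
for n,b in (('scene',(430,270,545,395)),('top',(310,180,410,285))):
    im,P,c=show(n,'',b); print(n,'can',P[:,2].max(),P[P[:,2]>.05].mean(0))
    m=(P[:,2]>.004)&(P[:,2]<.03); q=P[m]; print(len(q), cv2.minAreaRect(q[:,:2].astype(np.float32)), np.median(q[:,2]))
a,_,_=show('scene','',(430,265,545,395)); b,_,_=show('top','',(305,180,410,290)); c,_,_=show('scene','',(440,160,510,250))
cv2.imwrite('pics/crop.png',np.hstack([cv2.resize(x,(266,300),interpolation=cv2.INTER_CUBIC) for x in (a,b,c)]))
E
```

```text
scene bar 138 [ 0.4185 -0.5796  0.1082] [0.9003 0.3247 1.004 ] [0.474  0.229  0.1802] dir 117.8139941265841
top 551 [0.3935 0.243  0.0752] [0.4901 0.3421 0.0949] [0.4476 0.2833 0.0847] ((0.441330224275589, 0.29276907444000244), 0.05117082968354225)
top bar 170 [ 0.3956 -0.0196  0.1082] [0.4619 0.3282 1.4382] [0.438  0.2781 0.1932] dir 83.87017461406292
top 645 [0.395  0.2459 0.0756] [0.4875 0.3428 0.0946] [0.4395 0.2905 0.0849] ((0.44215109944343567, 0.29497116804122925), 0.04963452368974686)
low 1.004048677950062 [ 0.476  -0.2935  0.0891]
low 1.4381900666676646 [ 0.4686 -0.2865  0.0895]
scene can 1.004048677950062 [0.6483 0.0289 0.1143]
1702 ((0.6159454584121704, 0.08681604266166687), (0.21668896079063416, 0.2967160642147064), 31.472261428833008) 0.01205636844587539
top can 1.4381900666676646 [0.6344 0.053  0.1256]
1499 ((0.6372100114822388, 0.050902824848890305), (0.21852099895477295, 0.23268219828605652), 89.40473937988281) 0.011275560569884296
```

View pics/crop.png

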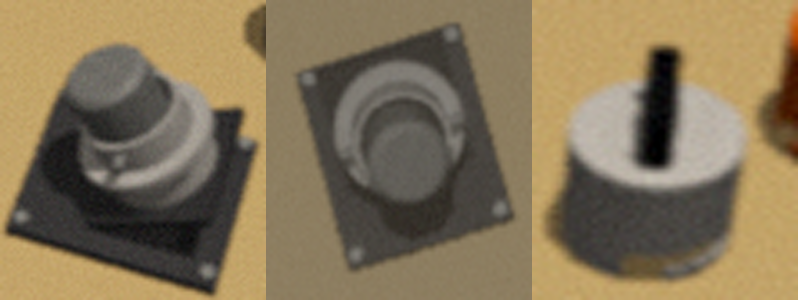

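The crop shows the leaning canister with both pins, at about (120,160) and (345,160)/(458,135) in the panels, and the silver tall cover with its bar. Next I clean up the bar direction, stand yaw and axis.

```bash
python3 - <<'E'
from h import *
s=0.7
from scipy.optimize import least_squares
def pts(n,box):
    p,d,i=load(n); P=cloud(d,i); x0,y0,x1,y1=[int(v*s) for v in box]
    return P[y0:y1,x0:x1].reshape(-1,3)
for n,b in (('scene',(440,165,503,250)),('top',(205,285,280,355))):
    P=pts(n,b);B=P[(P[:,2]>.11)&(P[:,2]<.13)]
    print(n,len(B),B[:,2].max(),cv2.minAreaRect(B[:,:2].astype(np.float32)),cv2.fitLine(B[:,:2].astype(np.float32),cv2.DIST_HUBER,0,.01,.01).ravel())
# canister: tin top plane
for n,b in (('scene',(430,270,545,395)),('top',(310,180,410,285))):
    P=pts(n,b);P=P[(P[:,2]>.03)&(P[:,2]<.4)]
    print(n,len(P),P.min(0),P.max(0))
    best=None;rng=np.random.default_rng(0)
    for hi,lo in ((.3,.15),):
        Q=P[P[:,2]>lo]
        for _ in range(2000):
            a=Q[rng.choice(len(Q),3,False)];nn=np.cross(a[1]-a[0],a[2]-a[0]);nn/=np.linalg.norm(nn)+1e-12
            if nn[2]<0:nn=-nn
            if abs(np.degrees(np.arccos(min(1,nn[2])))-30)>6: continue
            k=abs((Q-a[0])@nn)<.003
            if best is None or k.sum()>best[0]:best=(k.sum(),k)
        T=Q[best[1]];c=T.mean(0);nn=np.linalg.svd(T-c)[2][2];nn*=np.sign(nn[2])
        print('tin top',len(T),c,nn,'tilt',np.degrees(np.arccos(nn[2])),'az',np.degrees(np.arctan2(nn[1],nn[0])))
# stand corners from screws in top crop (pixels in crop -> image)
p,d,i=load('top');P=cloud(d,i)
x0,y0,x1,y1=[int(v*s) for v in (305,180,410,290)]
for u,v in ((308,78),(452,33),(501,208),(356,255)):
    U=x0+(u-266)*(x1-x0)/266;V=y0+v*(y1-y0)/300;print(P[int(V+.5),int(U+.5)])
E
```

```text
scene 127 0.1296110251126665 ((0.4410325586795807, 0.2903451919555664), (0.01755046471953392, 0.070342056453228), 31.883708953857422) [ 0.5321 -0.8467  0.4405  0.291 ]
top 152 0.12988240125730896 ((0.4415484070777893, 0.29495030641555786), (0.019657576456665993, 0.06932662427425385), 27.30816650390625) [ 0.4397 -0.8981  0.4406  0.2947]
scene 2084 [ 0.5699 -0.0068  0.0302] [0.7119 0.1199 0.1571]
tin top 61 [0.617  0.0439 0.1522] [-0.1594 -0.0477  0.9861] tilt 9.57483616303642 az -163.34910514258954
top 1312 [ 0.57   -0.0048  0.0312] [0.7129 0.1218 0.158 ]
tin top 51 [0.6177 0.0471 0.1526] [-0.1544 -0.1121  0.9816] tilt 11.003188251964456 az -144.01659819878913
[0.6878 0.1329 0.0169]
[0.72   0.007  0.0219]
[ 0.5782 -0.0321  0.0178]
[0.5421 0.0925 0.0182]
```

```bash
cat > fit.py <<'E'
from h import *
from scipy.optimize import least_squares
# model: canister origin o, yaw psi (x uphill dir), tilt 30. surfaces of revolution profile distances (shoulder disc, neck outer, neck top, tin side, tin top)
def frame(psi,t=np.radians(30)):
    c,s=np.cos(psi),np.sin(psi)
    z=np.array([-np.sin(t)*c,-np.sin(t)*s,np.cos(t)]);y=np.array([-s,c,0]);x=np.cross(y,z);return np.stack([x,y,z],1)
def segd(r,z,a,b):
    a=np.array(a);b=np.array(b);q=np.stack([r,z],-1)-a;v=b-a;t=np.clip(q@v/(v@v),0,1);return np.linalg.norm(q-t[:,None]*v,axis=1)
def res(p,P):
    L=(P-p[:3])@frame(p[3],p[4])
    r=np.hypot(L[:,0],L[:,1])
    ds=[segd(r,L[:,2],a,b) for a,b in (((.04,0),(.054,0)),((.04,0),(.04,.028)),((.04,.028),(.036,.028)),((.036,.028),(.036,.0)),((.054,0),(.054,-.03)))]
    r2=np.hypot(L[:,0]-p[5],L[:,1])
    ds+=[segd(r2,L[:,2],(.0335,0),(.0335,.07)),segd(r2,L[:,2],(0,.07),(.0335,.07))]
    return np.minimum(np.min(ds,0),.015)
def fit(P,p0):
    f=lambda p:np.r_[res(p,P)/.002,(p[4]-np.radians(30))/np.radians(1),(p[5]+.003)/.002]
    s=least_squares(f,p0,loss='soft_l1',diff_step=1e-4);return s.x,np.median(res(s.x,P))
E
python3 - <<'E'
from fit import *
s=.7; al=[]
for n,b in (('scene',(430,270,545,395)),('top',(310,180,410,285))):
    p,d,i=load(n);P=cloud(d,i);x0,y0,x1,y1=[int(v*s) for v in b];P=P[y0:y1,x0:x1].reshape(-1,3)
    P=P[(P[:,2]>.07)&(P[:,2]<.3)];al.append(P)
for P in al+[np.vstack(al)]:
    out=[]
    for dz in (.09,.11,.13):
      for y in (-10,15,40):
        x,m=fit(P,np.array([.64,.053,dz,np.radians(y),np.radians(30),-.003]));out.append((np.mean(res(x,P)**2)**.5,m,x))
    o=min(out,key=lambda q:q[0]);print(o[:2],o[2][:3],np.degrees(o[2][3:5]),o[2][5])
E
```

```text
(np.float64(0.004017530658437496), np.float64(0.0012325242387705234)) [0.6308 0.0507 0.0812] [15.9445 27.7135] -0.005720788055859003
(np.float64(0.0036978357417958483), np.float64(0.0014021158473156436)) [0.6325 0.0531 0.0816] [15.4838 28.9391] -0.0061437032754142785
(np.float64(0.003975213584631068), np.float64(0.00135868291237667)) [0.6315 0.0515 0.0814] [15.8996 28.3127] -0.005631261355058576
```

>>> play_rows:
  commands: "0 0.7 1 0 0 0;0 1 1 0 0 0;0 1 1 0 0 0;0.3 1 0 0 0 0;0.3 1 0 0 0 0;0.3 1 0 0 0 0;0.3 1 0 0 0 0;0.3 1 0 0 0 0;0.3 1 0 0 0 0;0.3 1 0 0 0 0;0.3 1 0 0 0 0;0.3 1 0 0 0 0;0.3 1 0 0 0 0;0.3 1 0 0 0 0;0.3 1 0 0 0 0;0.3 1 0 0 0 0;0.3 1 0 0 0 0;0.3 1 0 0 0 0;0.3 1 0 0 0 0;0.3 1 0 0 0 0"
  grip: 87

```text
time_s: 2.1
tcp_pos: [0.3682, 0.0056, 0.3124]
ee_rot: [[-0.939, -0.345, -0.0], [-0.345, 0.939, 0.0], [0.0, 0.0, -1.0]]
wrist_force: [0.2, 0.2, -0.2]
gripper_width: 0.998
gripper_force: 0.0
```

```bash
python3 - <<'E'
from h import *
print(np.array(r.sense()['joints']))
print(cams.camera_info('wrist'))
E
```

```text
[ 26.5797  -7.9071 -21.7942  -0.013  -76.1144 -96.3967]
{'mtx': array([[322.8467,   0.    , 281.1157],
       [  0.    , 322.8467, 208.4261],
       [  0.    ,   0.    ,   1.    ]]), 'k1': -0.03184120616654233, 'R': array([[-0.3454,  0.9385,  0.0007],
       [ 0.9021,  0.3318,  0.2757],
       [ 0.2585,  0.0959, -0.9612]]), 't': array([ 0.1215, -0.3919,  0.3817])}
```

>>> play_rows:
  commands: "0.2 0.8 0 0 0 0.96;0.2 0.8 0 0 0 0.96;0.2 0.8 0 0 0 0.96;0.2 0.8 0 0 0 0.96;0.2 0.8 0 0 0 0.96;0.2 0.8 0 0 0 0.96;0.2 0.8 0 0 0 0.96;0.2 0.8 0 0 0 0.96;0.2 0.8 0 0 0 0.96;0.2 0.8 0 0 0 0.96;0.2 0.8 0 0 0 0.96;0.2 0.8 -0.5 0 0 0.96;0 0 -0.5 0 0 0"

```text
time_s: 3.4
tcp_pos: [0.4408, 0.2947, 0.2812]
ee_rot: [[0.491, -0.871, -0.0], [-0.871, -0.491, 0.0], [-0.0, 0.0, -1.0]]
wrist_force: [-0.7, 0.1, -0.3]
gripper_width: 1.003
gripper_force: 0.0
```

```bash
python3 - <<'E'
from h import *
p,d,i=cap('wrist'); st=r.sense(); print(st['time_s'],np.array(st['joints']),st['tcp_pos'],st['ee_rot'])
P=cloud(d,i)
Q=P.reshape(-1,3); near=np.hypot(Q[:,0]-.441,Q[:,1]-.293)<.06
B=Q[near&(Q[:,2]>.112)&(Q[:,2]<.135)]; print(len(B),np.median(B[:,2]),cv2.minAreaRect(B[:,:2].astype(np.float32)),cv2.fitLine(B[:,:2].astype(np.float32),cv2.DIST_HUBER,0,.01,.01).ravel())
T=Q[near&(Q[:,2]>.078)&(Q[:,2]<.092)];print(len(T),np.median(T[:,2]),cv2.minEnclosingCircle(T[:,:2].astype(np.float32)))
cv2.imwrite('pics/w1.png',p)
E
```

```text
3.45 [ 51.2474  10.6311  -7.4495  -0.1243 -72.3081 -21.9937] [0.439  0.2926 0.2781] [[ 0.4881 -0.8728 -0.0059]
 [-0.8728 -0.4881 -0.004 ]
 [ 0.0006  0.0071 -1.    ]]
1185 0.12510282607215123 ((0.4400830566883087, 0.2944227457046509), (0.01754034124314785, 0.06944871693849564), 29.862245559692383) [ 0.5    -0.866   0.4408  0.2927]
4376 0.08535928473944523 ((0.4395911693572998, 0.29446732997894287), 0.048541683703660965)
```

View pics/w1.png

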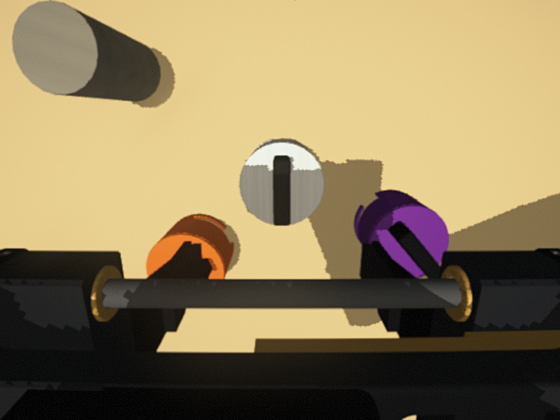

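>>> play_rows:
  commands: "0 0.05 -1 0 0 0.09;0 0 -1 0 0 0;0 0 -1 0 0 0;0 0 -1 0 0 0;0 0 -1 0 0 0;0 0 -0.8 0 0 0;0 0 -0.6 0 0 0;0 0 0 0 0 0;0 0 0 0 0 0"

```text
time_s: 4.35
tcp_pos: [0.4407, 0.2938, 0.091]
ee_rot: [[0.499, -0.867, 0.0], [-0.867, -0.499, -0.0], [0.0, -0.0, -1.0]]
wrist_force: [0.7, 0.6, -0.0]
gripper_width: 1.002
gripper_force: 0.0
```

>>> play_rows:
  commands: "0 0 0 0 0 0;0 0 0 0 0 0;0 0 0 0 0 0;0 0 0 0 0 0;0 0 0 0 0 0;0 0 0 0 0 0;0 0 0 0 0 0"
  grip: 0

```text
time_s: 5.05
tcp_pos: [0.4404, 0.2938, 0.0906]
ee_rot: [[0.499, -0.867, 0.0], [-0.867, -0.499, -0.0], [0.0, -0.0, -1.0]]
wrist_force: [0.2, -0.1, 0.4]
gripper_width: 0.449
gripper_force: 0.0
```

>>> play_rows:
  commands: "0 0 0 0 0 0;0 0 0 0 0 0;0 0 0 0 0 0;0 0 0 0 0 0;0 0 0 0 0 0"

```text
time_s: 5.55
tcp_pos: [0.4405, 0.2939, 0.0905]
ee_rot: [[0.499, -0.867, 0.0], [-0.867, -0.499, 0.0], [-0.0, -0.0, -1.0]]
wrist_force: [0.5, -0.0, -0.2]
gripper_width: 0.203
gripper_force: 30.0
```

>>> play_rows:
  commands: "0 0 0.3 0 0 0;0 0 0.7 0 0 0;0 0 1 0 0 0;0 0 1 0 0 0;0 0 1 0 0 0;0 0 1 0 0 0;0 0 1 0 0 0;0 0 1 0 0 0;0 0 1 0 0 0"

```text
time_s: 6.45
tcp_pos: [0.4394, 0.2931, 0.3315]
ee_rot: [[0.499, -0.867, -0.002], [-0.867, -0.499, -0.001], [-0.0, 0.002, -1.0]]
wrist_force: [0.1, 0.4, -3.7]
gripper_width: 0.207
gripper_force: 30.0
```

```bash
python3 - <<'E'
from h import *
p,d,i=cap('wrist'); st=r.sense(); print(st['time_s'],np.array(st['joints']),st['tcp_pos'],st['ee_rot'],st['wrist_force'],st['gripper_width'],st['gripper_force'])
cv2.imwrite('pics/w2.png',p)
E
```

```text
6.5 [ 51.2794   8.9719  -1.2665   0.1593 -79.2659 -21.3423] [0.4418 0.2942 0.3376] [[ 0.4995 -0.8663  0.0075]
 [-0.8663 -0.4995  0.005 ]
 [-0.0006 -0.0091 -1.    ]] [2.358  1.0377 2.1412] 0.2014606423457226 29.98633285984397
```

View pics/w2.png

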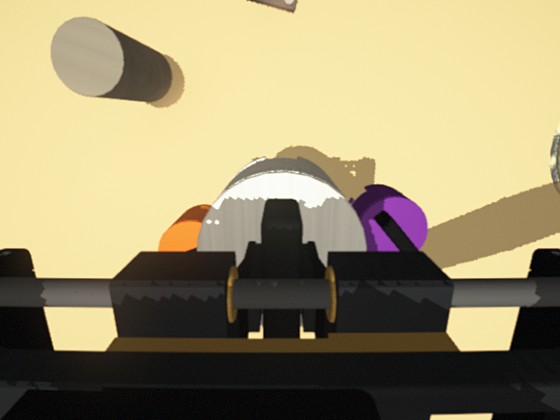

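The cover is held: the picture shows it centred at (282,225) under the closed fingers, and the width reads 18 mm. I go part of the way for a close look at the canister.

>>> play_rows:
  commands: "0.5 -0.7 0 0 0 0;0.5 -0.7 0 0 0 0;0.5 -0.7 0 0 0 0;0.5 -0.7 0 0 0 0;0.5 -0.7 0 0 0 0;0 0 0 0 0 0;0 0 0 0 0 0"

```text
time_s: 7.2
tcp_pos: [0.5148, 0.1883, 0.3298]
ee_rot: [[0.498, -0.867, -0.002], [-0.867, -0.498, -0.0], [-0.001, 0.002, -1.0]]
wrist_force: [-0.1, 0.1, -3.0]
gripper_width: 0.207
gripper_force: 30.0
```

```bash
python3 - <<'E'
from fit import *
p,d,i=cap('wrist'); st=r.sense(); print(st['time_s'],st['tcp_pos'])
P=cloud(d,i).reshape(-1,3)
Q=P[(np.hypot(P[:,0]-.625,P[:,1]-.05)<.09)&(P[:,2]>.065)&(P[:,2]<.17)]
print(len(Q))
for t in (1,.1):
  o=None
  for y in (5,15,25):
    x0=np.array([.632,.052,.0815,np.radians(y),np.radians(30),-.003])
    f=lambda p:np.r_[res(p,Q)/.002,(p[4]-np.radians(30))/np.radians(t)*20,(p[5]+.003)/.002]
    s=least_squares(f,x0,loss='soft_l1',diff_step=1e-4)
    if o is None or s.cost<o.cost:o=s
  print(np.median(res(o.x,Q)),o.x[:3],np.degrees(o.x[3:5]),o.x[5],o.cost)
# cover in hand: top annulus in tool frame
R=np.array(st['ee_rot']);L=(P-np.array(st['tcp_pos']))@R
m=(abs(L[:,2]-.0055)<.004)&(np.hypot(L[:,0],L[:,1])<.07);T=L[m];print('cover',len(T),np.median(T[:,2]),T.min(0),T.max(0),cv2.minEnclosingCircle(T[:,:2].astype(np.float32)))
cv2.imwrite('pics/w3.png',p)
np.save('Q.npy',Q)
E
```

```text
7.25 [0.5148 0.1888 0.33  ]
7104
0.0007445943647064225 [0.6317 0.0519 0.0814] [17.8455 28.3466] -0.00598652612131466 4396.129035950617
0.0006652040405665943 [0.6319 0.0518 0.0814] [16.8652 29.8234] -0.005246941965324177 4556.738451328014
cover 8633 0.005353488573973825 [-0.0466 -0.047   0.0017] [0.0479 0.048  0.0095] ((6.288787699304521e-05, 0.0005098219844512641), 0.04817916452884674)
```

View pics/w3.png

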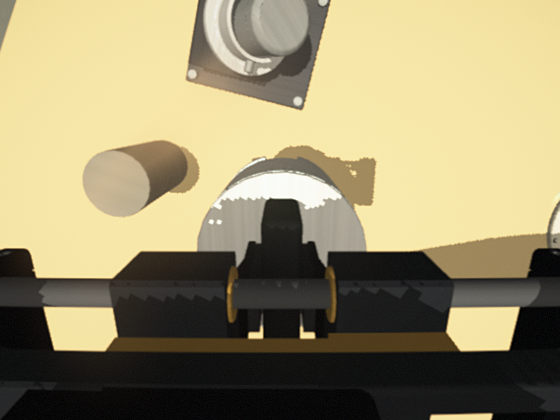

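The +y pin shows at (249,66) and the stand screws at (192,74), (298,101) and (323,2). Next I cross-check the yaw and compute the approach.

```bash
python3 - <<'E'
from fit import *
from scipy.spatial.transform import Rotation as Ro
p,d,i=load('wrist');P=cloud(d,i)
a,b,c=[np.median(P[v-1:v+2,u-1:u+2].reshape(-1,3),0) for u,v in ((192,74),(298,101),(323,2))]
print(a,b,c,'edge ab',np.degrees(np.arctan2(*(a-b)[1::-1])),'bc',np.degrees(np.arctan2(*(b-c)[1::-1])))
o=np.array([.6318,.0519,.0814])
print('pin',(np.median(P[64:69,247:252].reshape(-1,3),0)-o)@frame(np.radians(16.4)), (np.median(P[64:69,247:252].reshape(-1,3),0)-o)@frame(np.radians(15.4)))
psi=np.radians(16.0);F=frame(psi);Rt=np.stack([-F[:,1],-F[:,0],-F[:,2]],1)
st=r.sense();R=np.array(st['ee_rot']);rv=Ro.from_matrix(Rt@R.T).as_rotvec()
print(F); print('rotvec units',rv/.15,np.linalg.norm(rv)/.15)
for h in (.1,.08):
  t=o+F[:,2]*(.0905+h); print(h,t,(t-np.array(st['tcp_pos']))/.03)
print(np.array(st['joints']))
E
```

```text
[0.6853 0.1351 0.0184] [0.5409 0.0934 0.0183] [ 0.5758 -0.03    0.0177] edge ab 16.09964704900783 bc 105.79128020609463
pin [0.0019 0.0462 0.022 ] [0.0012 0.046  0.0224]
[[ 0.8325 -0.2756 -0.4806]
 [ 0.2387  0.9613 -0.1378]
 [ 0.5     0.      0.866 ]]
rotvec units [ 1.3653 -3.232  -1.5832] 3.8491838093028385
0.1 [0.5402 0.0256 0.2464] [ 0.8496 -5.4372 -2.7874]
0.08 [0.5499 0.0284 0.2291] [ 1.17   -5.3453 -3.3648]
[ 37.0591  11.2742   0.6148  -0.0427 -79.4166  -7.1311]
```

>>> play_rows:
  commands: "0.12 -0.78 0 0.195 -0.462 -0.226;0.12 -0.78 0 0.195 -0.462 -0.226;0.12 -0.78 -0.3 0.195 -0.462 -0.226;0.12 -0.78 -0.6 0.195 -0.462 -0.226;0.12 -0.78 -0.6 0.195 -0.462 -0.226;0.12 -0.78 -0.6 0.195 -0.462 -0.226;0.12 -0.76 -0.7 0.195 -0.462 -0.226;0 0 0 0 0 0;0 0 0 0 0 0;0 0 0 0 0 0"

```text
time_s: 8.25
tcp_pos: [0.5416, 0.0268, 0.2482]
ee_rot: [[0.277, -0.83, 0.484], [-0.961, -0.24, 0.139], [0.001, -0.504, -0.864]]
wrist_force: [-0.4, -0.2, -2.6]
gripper_width: 0.204
gripper_force: 30.0
```

```bash
cat > chk.py <<'E'
from fit import *
from scipy.spatial.transform import Rotation as Ro
import sys
p,d,i=cap('wrist');st=r.sense();tp=np.array(st['tcp_pos']);R=np.array(st['ee_rot'])
o=np.array([.6318,.0519,.0814]);F=frame(np.radians(16));Rt=np.stack([-F[:,1],-F[:,0],-F[:,2]],1)
print(st['time_s'],tp,np.array(st['joints']),'F',np.array(st['wrist_force']))
print('rim in can',(tp+R@[0,.0005,.0905]-o)@F*1000,'rot units',Ro.from_matrix(Rt@R.T).as_rotvec()/.15,'in can deg',np.degrees(F.T@Ro.from_matrix(Rt@R.T).as_rotvec()))
P=cloud(d,i).reshape(-1,3);L=(P-tp)@R
T=L[(abs(L[:,2]-.0055)<.004)&(np.hypot(L[:,0],L[:,1])<.07)]
print('cover',np.median(T[:,2]),cv2.minEnclosingCircle(T[:,:2].astype(np.float32)))
C=(P-o)@F; np.save('C.npy',C)
cv2.imwrite('pics/%s.png'%sys.argv[1],p)
E
python3 chk.py w4
```

```text
8.3 [0.5418 0.0269 0.2483] [ 21.5258  -0.4656 -32.9589   6.0153 -27.498   -9.9956] F [-0.0337  0.4675 -2.6496]
rim in can [  2.4384   0.8095 100.7425] rot units [-0.002   0.0301 -0.0126] in can deg [-0.0072  0.2534 -0.1212]
cover 0.004963239707241857 ((-0.0007621454424224794, 0.0007091148290783167), 0.04854953661561012)
```

View pics/w4.png

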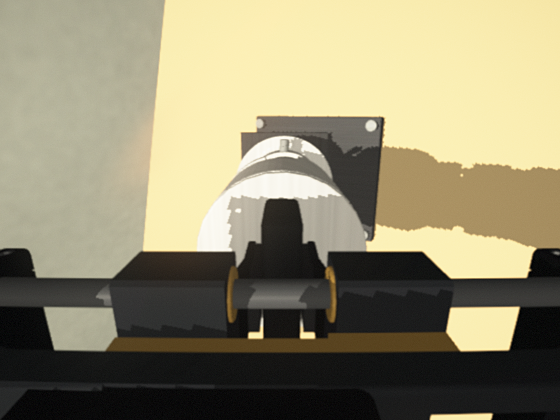

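The picture shows the −y pin at (285,143), in line with the bar at (282,225). I correct about 2 mm and lower 74 mm along the axis.

>>> play_rows:
  commands: "-0.06 -0.045 -0.04 0 0.03 -0.013;0.24 0.069 -0.433 0 0 0;0.24 0.069 -0.433 0 0 0;0.24 0.069 -0.433 0 0 0;0.24 0.069 -0.433 0 0 0;0.24 0.069 -0.433 0 0 0;0 0 0 0 0 0;0 0 0 0 0 0"

```text
time_s: 9.1
tcp_pos: [0.5751, 0.035, 0.1806]
ee_rot: [[0.274, -0.834, 0.478], [-0.962, -0.238, 0.137], [-0.0, -0.498, -0.867]]
wrist_force: [-0.8, 0.1, -2.3]
gripper_width: 0.206
gripper_force: 30.0
```

```bash
python3 chk.py w5
```

```text
9.15 [0.5752 0.035  0.1812] [ 20.7323   7.7438 -35.6963   8.2069 -16.9    -12.0342] F [-0.0749 -0.2194 -3.5785]
rim in can [-1.8735 -0.6685 25.4931] rot units [ 0.0008 -0.0107  0.0085] in can deg [ 0.0208 -0.0908  0.0728]
cover 0.005427728727906414 ((-0.0005241925828158855, 0.0007836795412003994), 0.048281170427799225)
```

View pics/w5.png

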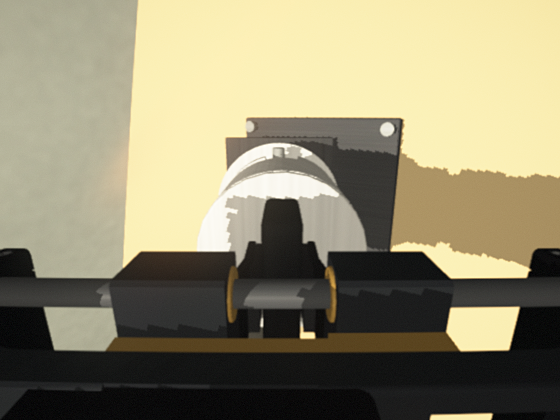

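The pin shows at (279,153), about 2 mm off the bar's line, which agrees with the pose. I correct and lower on.

>>> play_rows:
  commands: "0.045 0.033 0.03 0 0 0;0.08 0.023 -0.144 0 0 0;0.08 0.023 -0.144 0 0 0;0.08 0.023 -0.144 0 0 0;0 0 0 0 0 0"

```text
time_s: 9.65
tcp_pos: [0.5831, 0.0375, 0.1672]
ee_rot: [[0.274, -0.835, 0.477], [-0.962, -0.238, 0.136], [-0.0, -0.496, -0.868]]
wrist_force: [-0.3, -0.2, -3.8]
gripper_width: 0.207
gripper_force: 30.0
```

>>> play_rows:
  commands: "0.08 0.023 -0.144 0 0 0;0.08 0.023 -0.144 0 0 0;0 0 0 0 0 0;0 0 0 0 0 0"

```text
time_s: 10.05
tcp_pos: [0.5882, 0.039, 0.1595]
ee_rot: [[0.274, -0.834, 0.478], [-0.962, -0.237, 0.137], [-0.0, -0.498, -0.867]]
wrist_force: [0.6, 0.1, -3.2]
gripper_width: 0.205
gripper_force: 30.0
```

```bash
python3 chk.py w6
```

```text
10.1 [0.5881 0.039  0.1595] [ 20.5187  10.7419 -36.3704   9.932  -13.3265 -13.6955] F [-0.0441 -0.0482 -2.8762]
rim in can [-1.1459 -0.3784 -0.14  ] rot units [ 0.0027 -0.0194  0.0123] in can deg [ 0.0325 -0.1669  0.1038]
cover 0.004867088229729122 ((-0.00031424363260157406, 0.0001689435011940077), 0.048254385590553284)
```

>>> play_rows:
  commands: "0.02 0.006 -0.036 0 0 0;0.016 0.005 -0.029 0 0 0;0 0 0 0 0 0;0 0 0 0 0 0"

```text
time_s: 10.5
tcp_pos: [0.5881, 0.039, 0.1592]
ee_rot: [[0.274, -0.834, 0.479], [-0.962, -0.237, 0.136], [-0.0, -0.498, -0.867]]
wrist_force: [-14.5, -0.0, 11.6]
gripper_width: 0.204
gripper_force: 30.0
```

Contact on the shoulder at the expected depth. I ease off slightly and turn clockwise.

>>> play_rows:
  commands: "-0.012 -0.003 0.022 0 0 0;0 0 0 0.24 0.069 -0.433;0 0 0 0.24 0.069 -0.433;0 0 0 0.24 0.069 -0.433;0 0 0 0.24 0.069 -0.433;0 0 0 0 0 0;0 0 0 0 0 0"

```text
time_s: 11.2
tcp_pos: [0.5895, 0.0394, 0.1601]
ee_rot: [[0.016, -0.877, 0.481], [-0.989, 0.057, 0.138], [-0.148, -0.478, -0.866]]
wrist_force: [-3.8, -1.5, 4.9]
gripper_width: 0.203
gripper_force: 30.0
```

```bash
python3 chk.py w7
```

```text
11.25 [0.5895 0.0394 0.1601] [ 20.4875  10.7831 -36.2412   9.8139 -13.2212 -30.6936] F [-5.1064 -1.2867  5.6081]
rim in can [ 0.7069 -0.1838 -0.2626] rot units [-0.9661 -0.2752  1.7373] in can deg [-0.0115  0.0153 17.2474]
cover 0.00483827765501146 ((-0.00013927175314165652, 0.00038620346458628774), 0.048164788633584976)
```

>>> play_rows:
  commands: "0 0 0 0.24 0.069 -0.433;0 0 0 0.24 0.069 -0.433;0 0 0 0.24 0.069 -0.433;0 0 0 0.24 0.069 -0.433;0 0 0 0.24 0.069 -0.433;0 0 0 0.24 0.069 -0.433;0 0 0 0.24 0.069 -0.433;0 0 0 0.24 0.069 -0.433;0 0 0 0.24 0.069 -0.433;0 0 0 0 0 0"

```text
time_s: 12.25
tcp_pos: [0.5896, 0.0395, 0.1602]
ee_rot: [[-0.534, -0.695, 0.481], [-0.736, 0.662, 0.14], [-0.415, -0.279, -0.866]]
wrist_force: [-5.2, -1.6, 5.7]
gripper_width: 0.203
gripper_force: 30.0
```

```bash
python3 chk.py w8;python3 -c "
from h import *
print(r.sense()['moment'])"
```

```text
12.3 [0.5897 0.0395 0.1602] [ 20.4595  10.8003 -36.0411   9.293  -13.3408 -68.794 ] F [-4.9281 -1.3614  5.7687]
rim in can [ 1.1601  0.2443 -0.2883] rot units [-3.1367 -0.899   5.6247] in can deg [-0.1159  0.0039 55.8859]
cover 0.0048074741885173414 ((-0.0003206697874702513, 0.0004621771222446114), 0.04837064817547798)
[-0.3423  1.5821 -0.0701]
```

Now at 56°; I turn on to the stop.

>>> play_rows:
  commands: "0 0 0 0.192 0.055 -0.346;0 0 0 0.192 0.055 -0.346;0 0 0 0.096 0.028 -0.173;0 0 0 0 0 0"

```text
time_s: 12.7
tcp_pos: [0.5897, 0.0395, 0.1602]
ee_rot: [[-0.631, -0.609, 0.481], [-0.63, 0.764, 0.14], [-0.453, -0.215, -0.866]]
wrist_force: [-4.3, -1.4, 5.5]
gripper_width: 0.205
gripper_force: 30.0
```

```bash
python3 chk.py w9;python3 -c "
from h import *
print(r.sense()['moment'])"
```

```text
12.75 [0.5897 0.0395 0.1602] [ 20.4557  10.8026 -36.0109   9.2017 -13.358  -77.2243] F [-5.2247 -1.6013  7.0069]
rim in can [ 1.234   0.3267 -0.2978] rot units [-3.6149 -1.0376  6.4824] in can deg [-0.1359 -0.0085 64.4094]
cover 0.004813013302311755 ((-0.00017976638628169894, 0.00017656524141784757), 0.04837966710329056)
[-0.5083  1.5801  0.0749]
```

>>> play_rows:
  commands: "0 0 0 0.12 0.034 -0.217;0 0 0 0 0 0;0 0 0 0 0 0"

```text
time_s: 13.05
tcp_pos: [0.5896, 0.0395, 0.1602]
ee_rot: [[-0.653, -0.585, 0.481], [-0.601, 0.787, 0.14], [-0.46, -0.198, -0.865]]
wrist_force: [-5.8, -1.5, 5.4]
gripper_width: 0.203
gripper_force: 30.0
```

```bash
python3 chk.py w10;python3 -c "
from h import *
print(r.sense()['moment'])"
```

```text
13.1 [0.5896 0.0394 0.1602] [ 20.4512  10.8003 -36.0211   9.2096 -13.3456 -79.3803] F [-4.2285 -1.543   5.195 ]
rim in can [ 1.223   0.288  -0.2895] rot units [-3.7355 -1.0718  6.6992] in can deg [-0.1373 -0.0059 66.5613]
cover 0.004806171640815048 ((-0.00025640512467361987, 0.00021279227803461254), 0.04847288131713867)
[-0.564   1.574   0.1191]
```

>>> play_rows:
  commands: "0 0 0 0.12 0.034 -0.217;0 0 0 0.12 0.034 -0.217;0 0 0 0 0 0;0 0 0 0 0 0"

```text
time_s: 13.5
tcp_pos: [0.5886, 0.039, 0.1595]
ee_rot: [[-0.695, -0.536, 0.479], [-0.543, 0.828, 0.139], [-0.471, -0.164, -0.867]]
wrist_force: [-7.9, -2.4, 5.9]
gripper_width: 0.208
gripper_force: 30.5
```

```bash
python3 chk.py w11;python3 -c "
from h import *
print(r.sense()['moment'])"
```

```text
13.55 [0.5886 0.039  0.1596] [ 20.455   10.7804 -36.1219   9.2656 -13.3959 -83.5995] F [-6.5387 -1.0856  6.8417]
rim in can [-0.1852  0.1268 -0.3017] rot units [-3.9551 -1.1467  7.1241] in can deg [-0.0359 -0.1044 70.7196]
cover 0.004860193092797495 ((0.00047682086005806923, 0.00021177955204620957), 0.04807375743985176)
[-0.8948  1.9313  0.6515]
```

The moment is rising and the cover shifted sideways, so it is at the stop. I release and back off along the axis.

>>> play_rows:
  commands: "0 0 0 0 0 0;0 0 0 0 0 0;0 0 0 0 0 0;0 0 0 0 0 0;0 0 0 0 0 0;0 0 0 0 0 0"
  grip: 70

```text
time_s: 14.15
tcp_pos: [0.589, 0.0393, 0.1584]
ee_rot: [[-0.698, -0.533, 0.479], [-0.539, 0.831, 0.139], [-0.472, -0.161, -0.867]]
wrist_force: [0.5, -0.1, -0.1]
gripper_width: 0.664
gripper_force: 0.0
```

>>> play_rows:
  commands: "-0.08 -0.023 0.144 0 0 0;-0.24 -0.069 0.433 0 0 0;-0.32 -0.092 0.577 0 0 0;-0.32 -0.092 0.577 0 0 0;-0.32 -0.092 0.577 0 0 0;-0.32 -0.092 0.577 0 0 0;-0.32 -0.092 0.577 0 0 0;0 0 0 0 0 0;0 0 0 0 0 0"

```text
time_s: 15.05
tcp_pos: [0.5311, 0.0228, 0.2625]
ee_rot: [[-0.697, -0.533, 0.479], [-0.539, 0.831, 0.14], [-0.473, -0.161, -0.866]]
wrist_force: [-0.4, -0.3, -0.3]
gripper_width: 0.804
gripper_force: 0.0
```

```bash
python3 - <<'E'
from fit import *
p,d,i=cap('wrist');st=r.sense();print(st['time_s'],st['tcp_pos'],st['wrist_force'],st['gripper_width'])
o=np.array([.6318,.0519,.0814]);F=frame(np.radians(16));C=((cloud(d,i)-o)@F).reshape(-1,3)
n=np.hypot(C[:,0],C[:,1])<.06
T=C[n&(abs(C[:,2]-.085)<.007)];B=C[n&(C[:,2]>.11)&(C[:,2]<.135)]
c=T.mean(0);nn=np.linalg.svd(T-c,full_matrices=False)[2][2];print('top',len(T),np.median(T[:,2]),cv2.minEnclosingCircle(T[:,:2].astype(np.float32)),nn)
print('bar',len(B),np.median(B[:,2]),cv2.minAreaRect(B[:,:2].astype(np.float32)))
s,_,_=cap('scene');cv2.imwrite('pics/f.png',np.hstack([cv2.resize(p,(400,300)),cv2.resize(s[170:290,290:450],(400,300))]))
E
```

```text
15.1 [0.531  0.0227 0.2616] [-0.8082  0.3984 -0.2609] 0.8059348941932822
top 6516 0.08535131598449203 ((-0.0003361811104696244, 0.00039082550210878253), 0.04845595359802246) [-0.0021 -0.0011  1.    ]
bar 1889 0.12512082386588647 ((-0.0004151389002799988, 0.00019000843167304993), (0.06953942030668259, 0.017971185967326164), 21.775297164916992)
```

View pics/f.png

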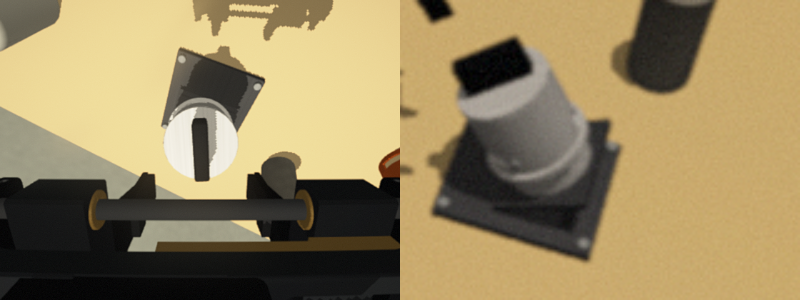

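The cover at (515,110) in the right panel is seated on the shoulder: its top is 85.4 mm above it, it is centred within 1 mm, and it is turned 68°. The gripper is clear.

```bash
python3 -c "
from station import r
print(r.finish_job())"
```

```text
the job is handed in; nothing more can be done
None
```

The tall cover is down over the tin with its rim on the shoulder, turned clockwise about 68° to its stop and released, and the job is handed in at about 15 s; the hand-in returned no verdict.

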